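Tare the measuring cup on the laundry scale

TASK

Stand the empty measuring cup upright in the middle of the laundry scale's steel plate and let go of it. Then, with the cup standing there, press the scale's oblong tare key with the fingertips until it gives firm resistance, hold it for about half a second and let go, without leaning hard on it. Keep off the round power key, and leave the cup standing on the plate.

Things in the scene. Friction and masses are not known exactly. Their poses are not given: they have to be found in the camera images.
- measuring_cup: Plain white plastic measuring cup, empty, open, round, no handle: outer diameter 48 mm at the foot, 52 mm at the rim, 60 mm high, wall 3 mm, about 60 g. Stands upright on the worktop; origin at the centre of its underside, z up. Not to be confused with a lidded white jar (54 mm across, 85 mm high) and a low white bowl (90 mm across, 38 mm high) nearby.
- plate (a point): Centre of the top of the scale's steel weighing plate, 140 (x) by 150 mm (y), 34 mm above the worktop. z up; -x points to the key strip, on the robot's side. The scale is a fixed flat white box, 240 (x) by 180 mm (y), turned up to 25 degrees; its strip, 24 mm above the worktop, carries in a row the oblong tare key (-y end), a black display and the round power key (+y end).
- tare_key: Oblong flat grey membrane key, 28 (x) by 44 mm (y), 3 mm proud of the strip; origin at the centre of its top face, 27 mm above the worktop, 115 mm in -x and 45 mm in -y from the plate's centre; axes as the plate's. Pressed straight down it gives only 1.5 mm (0.6 N rising to 5 N), then is rigid. It registers at 3 N from the fingers held for 0.3 s; over 40 N damages it.
- power_key: Small round flat grey power key, 22 mm across, on the same strip, equally high; origin at the centre of its top face, 107 mm in +y from the tare key's centre. Not to be pressed (2 N or more switches the scale off).
There are look-alikes about, which are no part of the job. What is shaped like the measuring_cup but red is not meant.

How it is judged:
By the outcome, as a careful person would: the job done as asked, in the order asked, and still so for the second after the job is handed in, with the robot touching nothing.
It also fails if it takes over 48 s, if anything falls off the work surface, if the arm or the gripper's body presses on something with over 40 N, if the wrist force passes 120 N, or if a joint passes its speed limit or range.

ROBOT

A 6-joint arm with a two-finger parallel gripper is mounted at the origin on the work surface. World frame = base frame: x ahead of the robot, y to its left, z up, the work surface at z = 0. Lengths are in mm, angles in rad, forces in N, time in s.
With the tool pointing down it reaches from about 350 to 975 mm from the base axis. Payload 7.1 kg.
Tool frame: the origin (TCP) lies at the very end of the fingers, on their centre line; the grasp point (between the pads) lies ctrl.hold_point_z behind it (ctrl.hold_point_z is the distance from the TCP to the grasp point, in mm); z points along the fingers, y is the line along which they close (so a half turn about z gives the same grasp; the last joint's range is limited). The gripper opens to 88 mm and grips with 3 to 60 N. Pads are 20 mm wide; open, the fingers measure 115 mm over their backs; the gripper's body (75 mm by 178 mm) begins 61 mm behind the grasp point.
Start: joints at [1.13, 0.423, 1.63, -0, 1.089, -0.019], TCP at [255.845, 570.218, 222.675] pointing down, gripper open.
Joint ranges: [-3, 3], [-0.9, 2.11], [0.09, 2.58], [-1.31, 4.45], [0.11, 2.69], [-2.54, 2.54]. Speed limits (rad/s): [2.39, 2.39, 3.01, 3.14, 3.14, 3.14].

INTERFACE

Orientations are given as a rotation vector (axis times angle).
In Python, from workcell import ctrl gives the robot as it stands. The module is installed in compiled form; this text tells all that it offers.
- The arm moves only by the shell command python3 -m creep 'ROWS'. ROWS is JSON, a list of rows, each an object with "translation": the shift along the tool's x, y, z in mm, a list of three; "angular": the turn, a rotation vector about the tool's x, y, z in rad, a list of three; "jaw": the opening, from 0 (shut) to 1 (fully open). A call has exactly 8 rows; each row is the pose to reach, as a shift and turn from the pose commanded when the call began, along the tool's axes at that moment; what a row does not reach only later rows make up. A row lasts 1/8 s, in which the tool goes at most 62.5 mm and 10.7 degrees, less where a joint would pass 70% of its speed; a pose out of reach is approached as far as the arm can. A call with a gripper value outside its range is refused whole. The fingers move at their own pace and stop on an object; the grip force is fixed at half the most. Time passes only in rows, so rows that repeat a pose let the fingers close, or fill a call up. It gives the time, the measured TCP pose, the force, the opening and the grip force at its end, in the units of the state.
- ctrl.get_obs(): the state, without advancing time (a new reading comes with each control period).
- ctrl.get_image(name): name is "side" or "top"; returns the picture (400x640x3 uint8, red, green, blue); there is no depth.
- ctrl.camera_info(name): a dict with "camera_matrix" (3x3 intrinsics, pixels), "world_from_camera" (4x4, takes a point from camera to world coordinates). Camera axes: x right, y up, looking along -z (the intrinsics and any distortion apply to the point x, -y, -z); pixel columns grow to the right and rows downward; lengths in mm; the calibration is good to about 2 mm. A picture is of the moment at which its call begins. camera_info takes no time and is no camera call.
- ctrl.close_job(): hands the job in; it is judged then, once.
Trained networks look in the newest picture that a camera, given by its name, has taken for a name from the list of things; names that differ only in an ending like _2 or _b are one class to them, and where a whole thing is asked for, a point or a joint stands for the part that bears it (a point fixed in the world has none). Each returns a list of dicts, best first, with "score" (0 to 1); they miss things now and then, are a little off and sometimes report something else, mostly with a low value. They report only what shows in the picture. A call takes as long as a camera call. They do not tell look-alikes from the thing itself.
- ctrl.look_for(camera, label): "rect" ([left, top, right, bottom] in pixels, round what is visible of it).
The state is a dict: "t": time; "qpos": joint angles; "qvel": joint speeds; "joint_torque": joint torques, N m; "ee_pos": TCP position; "orientation": TCP orientation; "ft_force": force on the tool from outside, world axes, zero at the start; "moment": the same for the moment, N m; "width": finger opening in mm; "grasp_force": force on a finger pad.
Only numpy, scipy, OpenCV 4.12 (cv2) and the standard library are available. Lean on these libraries where they do the work, as an engineer would, in place of code of your own. Each camera call takes 0.05 s, during which the arm holds its last target. There are 200 camera calls.

## Working session

There is one attempt and no reset: what is moved stays moved. The work goes in short steps, Python scripts to look and compute and a shell command to move; the robot and the scene stay as the last step left them, time stands still between calls to the robot, and variables do not carry over. Pictures are saved under pics/ and viewed, at most 10 in all, crops included, and the job is handed in when it is done.

```bash
mkdir -p pics
cat > h.py <<'E'
import numpy as np, cv2
from workcell import ctrl
from scipy.spatial.transform import Rotation as R
def cam(n):
    i=ctrl.camera_info(n); return np.array(i["camera_matrix"],float),np.array(i["world_from_camera"],float),i
def ray(n,u,v):
    K,T,i=cam(n); d=np.linalg.inv(K)@[u,v,1]; d=np.array([d[0],-d[1],-d[2]])
    return T[:3,3],T[:3,:3]@d
def onz(n,u,v,z):
    o,d=ray(n,u,v); return o+d*(z-o[2])/d[2]
def tri(a,b):
    (o1,d1),(o2,d2)=ray(*a),ray(*b)
    s=np.linalg.lstsq(np.c_[d1,-d2],o2-o1,rcond=None)[0]
    p,q=o1+s[0]*d1,o2+s[1]*d2
    return (p+q)/2,np.linalg.norm(p-q)
def proj(n,p):
    K,T,i=cam(n); c=np.linalg.inv(T)@np.r_[p,1]; w=K@[c[0],-c[1],-c[2]]; return w[:2]/w[2]
E
python3 - <<'E'
from h import *
np.set_printoptions(precision=2,suppress=True)
for n in("side","top"):
    im=ctrl.get_image(n); cv2.imwrite(f"pics/{n}0.png",im[...,::-1])
    i=ctrl.camera_info(n); print(n,i)
    for l in("measuring_cup","plate","tare_key","power_key"):
        try: print(l,[(np.round(d["rect"]).tolist(),round(d["score"],2)) for d in ctrl.look_for(n,l)])
        except Exception as e: print(l,e)
o=ctrl.get_obs(); print(o,ctrl.hold_point_z)
E
```

```text
side {'camera_matrix': array([[512.53,   0.  , 323.71],
       [  0.  , 512.53, 205.23],
       [  0.  ,   0.  ,   1.  ]]), 'world_from_camera': array([[   0.98,    0.15,   -0.15,  328.9 ],
       [  -0.21,    0.63,   -0.75, -994.89],
       [  -0.02,    0.76,    0.65,  884.7 ],
       [   0.  ,    0.  ,    0.  ,    1.  ]])}
measuring_cup [([314.0, 242.0, 339.0, 275.0], 0.85), ([274.0, 248.0, 299.0, 277.0], 0.56)]
plate [([288.0, 148.0, 381.0, 195.0], 0.94)]
tare_key [([296.0, 170.0, 305.0, 180.0], 0.5)]
power_key []
top {'camera_matrix': array([[467.58,   0.  , 321.16],
       [  0.  , 467.58, 199.77],
       [  0.  ,   0.  ,   1.  ]]), 'world_from_camera': array([[   0.01,    1.  ,   -0.08,  458.23],
       [  -1.  ,    0.01,   -0.01,  -83.15],
       [  -0.01,    0.08,    1.  , 1039.7 ],
       [   0.  ,    0.  ,    0.  ,    1.  ]])}
measuring_cup [([360.0, 256.0, 386.0, 282.0], 0.98), ([363.0, 210.0, 391.0, 235.0], 0.57)]
plate [([154.0, 116.0, 272.0, 246.0], 0.92)]
tare_key [([203.0, 211.0, 225.0, 233.0], 0.52)]
power_key [([164.0, 201.0, 178.0, 209.0], 0.67)]
{'t': 0.5, 'qpos': array([ 1.13,  0.42,  1.63, -0.  ,  1.09, -0.02]), 'qvel': array([-0.,  0., -0., -0.,  0., -0.]), 'joint_torque': array([ -0.  , -54.41, -27.38,   0.06,   0.02,  -0.  ]), 'ee_pos': array([255.86, 570.21, 222.65]), 'orientation': array([ 0.66,  3.07, -0.  ]), 'ft_force': array([-0.19, -0.13, -0.72]), 'moment': array([-0.02,  0.01,  0.02]), 'grasp_force': 0.0, 'width': 88.20891160366669} 18.700000000000003
```

View pics/side0.png

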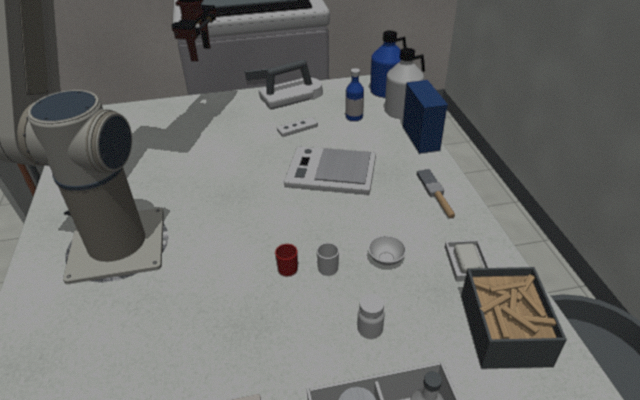

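View pics/top0.png

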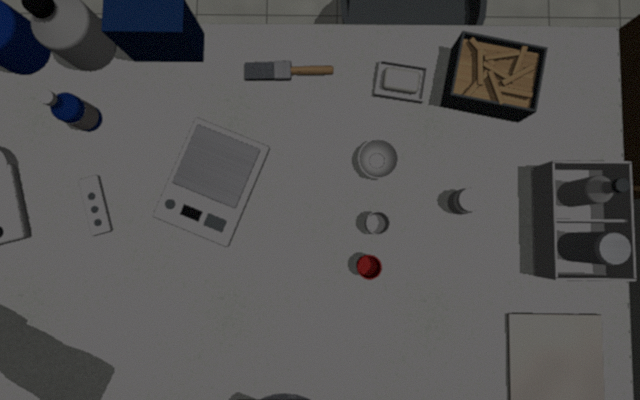

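The measuring-cup candidates in the top picture are the white cup (376,223), red cup (369,267), bowl (377,159) and jar (461,201). In the side picture they sit at (328,259), (287,260), (386,252) and (371,317). I choose the white, open, small cup at top (376,223) / side (328,259). In the top picture the scale is at about (212,180), with the tare key at (214,222) and the power key at (170,204). Next I check the choice in a close crop.

Run:
```python
from h import *
t=cv2.imread("pics/top0.png");s=cv2.imread("pics/side0.png")
def c(im,x,y,w,h,W,H): return cv2.resize(im[y:y+h,x:x+w],(W,H),interpolation=cv2.INTER_CUBIC)
a=c(t,350,200,50,40,400,300); b=c(s,300,235,50,50*3//4+3,400,300)
d=c(t,150,110,124,140,400,300) ; e=c(s,280,140,104,60,400,300)
m=np.vstack([np.hstack([a,b]),np.hstack([d,e])]); m=np.clip(m*1.6,0,255).astype(np.uint8)
cv2.imwrite("pics/crop1.png",m)
```

```text
(no output)
```

View pics/crop1.png

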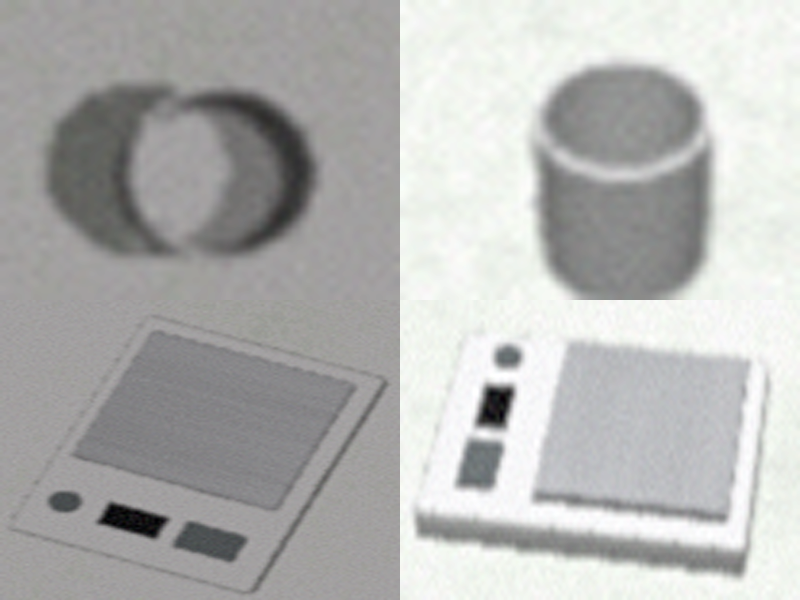

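The crop shows a white, open, handle-less cup, with its rim centre at top (377.3,222.7) / side (327.8,251). The plate corners and both keys are clear in both views.

Run:
```python
from h import *
np.set_printoptions(precision=1,suppress=True)
print("rim",tri(("top",377.3,222.7),("side",327.8,251.2)), onz("top",377.3,222.7,60),onz("side",327.8,251.2,60))
T=lambda x,y:("top",150+x/3.226,110+(y-300)/2.143)
S=lambda x,y:("side",280+(x-400)/3.846,140+(y-300)/5)
t=[(153,328),(357,383),(278,510),(75,458),(210,541),(65,502),(133,521)]
s=[(567,342),(752,357),(727,514),(535,495),(480,464),(508,357),(495,406)]
P=[];
for i,(a,b) in enumerate(zip(t,s)):
    p,e=tri(T(*a),S(*b)); z=34 if i<4 else 27
    print(p,e,onz(*T(*a),z),onz(*S(*b),z)); P.append((onz(*T(*a),z)+onz(*S(*b),z))/2)
P=np.array(P); c=P[:4].mean(0); print("plate c",c)
for v in (P[1]-P[0],P[2]-P[3],P[4]-P[5]): print(np.linalg.norm(v),np.degrees(np.arctan2(v[0],-v[1])))
for v in (P[0]-P[3],P[1]-P[2]): print(np.linalg.norm(v),np.degrees(np.arctan2(v[1],v[0])))
yaw=np.mean([np.arctan2(v[0],-v[1]) for v in (P[1]-P[0],P[2]-P[3],P[4]-P[5])]+[np.arctan2(v[1],v[0]) for v in (P[0]-P[3],P[1]-P[2])])
r=R.from_euler('z',yaw); print(np.degrees(yaw),c+r.apply([-115,-45,-7]),c+r.apply([-115,62,-7]),P[4],P[5])
print(R.from_rotvec(ctrl.get_obs()["orientation"]).as_matrix())
```

```text
rim (array([ 491.1, -193.4,   56.5]), np.float64(1.2550091318015422)) [ 490.4 -193.    60. ] [ 491.  -196.9   60. ]
[623.9 179.9  93.2] 129.30303644830778 [705.  198.3  34. ] [573.8 247.   34. ]
[642.3  40.  147. ] 28.7414980845663 [649.5  58.4  34. ] [707.5 198.9  34. ]
[586.4  90.4  24.3] 138.49100702240207 [519.5 108.4  34. ] [649.2  58.6  34. ]
[ 570.7  296.2 -113. ] 32.94357879479984 [570.7 246.5  34. ] [521.  106.3  34. ]
[488.7 155.   25.3] 1.2661252817874575 [488.  154.7  27. ] [489.  152.7  27. ]
[527.6 254.1  25.8] 2.0840928737765707 [526.5 253.9  27. ] [528.4 252.3  27. ]
[508.9 207.5  25.6] 2.2395517790081816 [507.7 207.2  27. ] [509.7 205.4  27. ]
plate c [612.  152.8  34. ]
101.8167249772699 22.575644425890317
100.51226255960438 22.51780825194671
106.73345644430013 -21.383460024405597
104.36938935913341 26.312420165458974
104.3938140919085 25.594321594984542
15.123346882774994 [512.7  79.3  27. ] [484.8 182.6  27. ] [488.5 153.7  27. ] [527.4 253.1  27. ]
[[-0.9  0.4  0. ]
 [ 0.4  0.9 -0. ]
 [-0.  -0.  -1. ]]
```

```bash
cat >> h.py <<'E'
def shift(p,yaw=None):
    "tool-axes shift to world point p; yaw= wanted azimuth (deg) of tool y"
    o=ctrl.get_obs(); M=R.from_rotvec(o["orientation"]).as_matrix()
    az=np.degrees(np.arctan2(M[1,1],M[0,1])); d=M.T@(np.array(p)-o["ee_pos"])
    print("t",round(o["t"],2),"pos",o["ee_pos"].round(1),"shift",d.round(1),"az",round(az,2),"turn z",None if yaw is None else round(-np.radians(yaw-az),3))
E
python3 -c "
from h import *
shift([490.8,-194.5,120],68.8)
print(onz('top',369,267,60),onz('top',461,201,85))"
```

```text
t 0.5 pos [255.9 570.2 222.7] shift [-527.4 -601.5  102.7] az 65.83 turn z -0.052
[ 398.24291962 -175.90561702   60.        ] [ 535.77357868 -360.96038087   85.        ]
```

```bash
python3 -m creep '[{"translation":[-40,-46,8],"angular":[0,0,-0.01],"jaw":1},{"translation":[-81,-92,16],"angular":[0,0,-0.02],"jaw":1},{"translation":[-121,-138,24],"angular":[0,0,-0.03],"jaw":1},{"translation":[-161,-184,32],"angular":[0,0,-0.04],"jaw":1},{"translation":[-202,-230,40],"angular":[0,0,-0.052],"jaw":1},{"translation":[-242,-276,48],"angular":[0,0,-0.052],"jaw":1},{"translation":[-282,-322,56],"angular":[0,0,-0.052],"jaw":1},{"translation":[-323,-368,63],"angular":[0,0,-0.052],"jaw":1}]'; python3 -c "
from h import *
shift([490.8,-194.5,120],68.8)"
```

```text
t: 1.5
ee_pos: [400.5, 100.5, 159.9]
orientation: [0.577, 3.087, 0.001]
ft_force: [0.8, 0.3, -0.4]
width: 87.4
grasp_force: 0.0
t 1.5 pos [400.5 100.5 159.9] shift [-190.7 -242.5   39.9] az 68.83 turn z 0.001
```

```bash
python3 -m creep '[{"translation":[-36,-46,8],"angular":[0,0,0],"jaw":1},{"translation":[-72,-92,16],"angular":[0,0,0],"jaw":1},{"translation":[-108,-138,24],"angular":[0,0,0],"jaw":1},{"translation":[-144,-184,32],"angular":[0,0,0],"jaw":1},{"translation":[-172,-219,37],"angular":[0,0,0],"jaw":1},{"translation":[-191,-242,40],"angular":[0,0,0],"jaw":1},{"translation":[-191,-242,40],"angular":[0,0,0],"jaw":1},{"translation":[-191,-242,40],"angular":[0,0,0],"jaw":1}]'
python3 - <<'E'
from h import *
shift([490.8,-194.5,20],68.8)
s=ctrl.get_image("side");t=ctrl.get_image("top")
p=ctrl.get_obs()["ee_pos"];print(proj("side",p),proj("top",p),proj("side",[490.8,-194.5,60]))
a=cv2.resize(s[180:310,230:420],(400,274),interpolation=2);b=cv2.resize(t[150:280,290:480],(400,274),interpolation=2)
cv2.imwrite("pics/a2.png",np.hstack([a,b])[...,::-1])
E
```

```text
t: 2.5
ee_pos: [489.9, -191.7, 119.6]
orientation: [-0.578, -3.087, -0.001]
ft_force: [-1.1, 0.4, 0.0]
width: 87.6
grasp_force: 0.0
t 2.5 pos [ 489.9 -191.7  119.6] shift [-1.9 -2.3 99.6] az 68.8 turn z 0.0
[326.44688114 230.1861691 ] [379.85696686 221.89491466] [327.4720798  250.47392233]
```

View pics/a2.png

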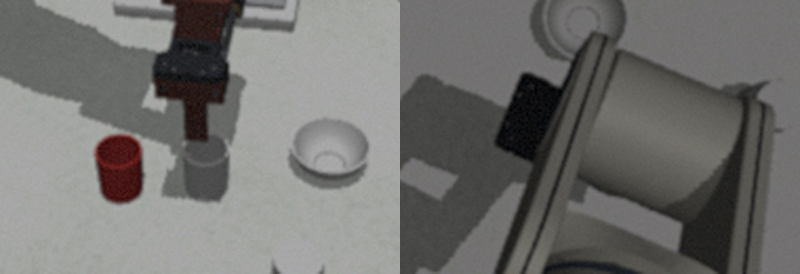

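The side view shows the open gripper over the white cup (cup at side pixel ~(328,256)). The red cup, at (287,260), is clear of the fingers. Now I descend and close.

```bash
python3 -m creep '[{"translation":[-2,-2,10],"angular":[0,0,0],"jaw":1},{"translation":[-2,-2,30],"angular":[0,0,0],"jaw":1},{"translation":[-2,-2,50],"angular":[0,0,0],"jaw":1},{"translation":[-2,-2,70],"angular":[0,0,0],"jaw":1},{"translation":[-2,-2,88],"angular":[0,0,0],"jaw":1},{"translation":[-2,-2,98],"angular":[0,0,0],"jaw":1},{"translation":[-2,-2,100],"angular":[0,0,0],"jaw":1},{"translation":[-2,-2,100],"angular":[0,0,0],"jaw":1}]'; python3 -m creep '[{"translation":[0,0,0],"angular":[0,0,0],"jaw":0.7},{"translation":[0,0,0],"angular":[0,0,0],"jaw":0.6},{"translation":[0,0,0],"angular":[0,0,0],"jaw":0.5},{"translation":[0,0,0],"angular":[0,0,0],"jaw":0.45},{"translation":[0,0,0],"angular":[0,0,0],"jaw":0.4},{"translation":[0,0,0],"angular":[0,0,0],"jaw":0.4},{"translation":[0,0,0],"angular":[0,0,0],"jaw":0.4},{"translation":[0,0,0],"angular":[0,0,0],"jaw":0.4}]'
```

```text
t: 3.6
ee_pos: [491.9, -195.1, 19.9]
orientation: [0.577, 3.088, -0.0]
ft_force: [-0.7, 0.9, 0.5]
width: 87.8
grasp_force: 0.0
t: 4.6
ee_pos: [491.7, -195.1, 19.8]
orientation: [0.578, 3.088, -0.0]
ft_force: [1.0, 0.8, 1.9]
width: 50.8
grasp_force: 30.0
```

```bash
python3 -m creep '[{"translation":[0,0,-10],"angular":[0,0,0],"jaw":0.4},{"translation":[0,0,-30],"angular":[0,0,0],"jaw":0.4},{"translation":[0,0,-55],"angular":[0,0,0],"jaw":0.4},{"translation":[0,0,-80],"angular":[0,0,0],"jaw":0.4},{"translation":[0,0,-95],"angular":[0,0,0],"jaw":0.4},{"translation":[0,0,-100],"angular":[0,0,0],"jaw":0.4},{"translation":[0,0,-100],"angular":[0,0,0],"jaw":0.4},{"translation":[0,0,-100],"angular":[0,0,0],"jaw":0.4}]'; python3 -c "
from h import *
shift([612,152.8,100],68.8)"
```

```text
t: 5.6
ee_pos: [491.1, -194.8, 118.9]
orientation: [-0.577, -3.087, -0.0]
ft_force: [-0.6, -0.9, -0.3]
width: 50.7
grasp_force: 30.0
t 5.6 pos [ 491.1 -194.8  118.9] shift [ 12.9 367.8  18.9] az 68.82 turn z 0.0
```

```bash
python3 -m creep '[{"translation":[1,20,0],"angular":[0,0,0],"jaw":0.4},{"translation":[2,60,0],"angular":[0,0,0],"jaw":0.4},{"translation":[4,110,0],"angular":[0,0,0],"jaw":0.4},{"translation":[6,160,0],"angular":[0,0,0],"jaw":0.4},{"translation":[8,210,0],"angular":[0,0,0],"jaw":0.4},{"translation":[10,260,5],"angular":[0,0,0],"jaw":0.4},{"translation":[11,310,12],"angular":[0,0,0],"jaw":0.4},{"translation":[13,345,19],"angular":[0,0,0],"jaw":0.4}]';  python3 -m creep '[{"translation":[0,18,0],"angular":[0,0,0],"jaw":0.4},{"translation":[0,23,0],"angular":[0,0,0],"jaw":0.4},{"translation":[0,23,0],"angular":[0,0,0],"jaw":0.4},{"translation":[0,23,0],"angular":[0,0,0],"jaw":0.4},{"translation":[0,23,0],"angular":[0,0,0],"jaw":0.4},{"translation":[0,23,0],"angular":[0,0,0],"jaw":0.4},{"translation":[0,23,0],"angular":[0,0,0],"jaw":0.4},{"translation":[0,23,0],"angular":[0,0,0],"jaw":0.4}]'
python3 - <<'E'
from h import *
shift([612,152.8,55],68.8)
s=ctrl.get_image("side")
cv2.imwrite("pics/s3.png",cv2.resize(s[60:210,240:440],(800,600),interpolation=2)[...,::-1])
p=ctrl.get_obs()["ee_pos"]; print((proj("side",p-[0,0,20])-[240,60])*4)
E
```

```text
t: 6.6
ee_pos: [604.3, 133.4, 99.5]
orientation: [-0.576, -3.087, 0.001]
ft_force: [-0.0, -0.8, -0.7]
width: 50.9
grasp_force: 30.0
t: 7.6
ee_pos: [612.5, 152.8, 100.7]
orientation: [-0.578, -3.088, 0.0]
ft_force: [-0.5, -0.6, -0.7]
width: 50.7
grasp_force: 30.0
t 7.6 pos [612.5 152.8 100.7] shift [ 0.5 -0.1 45.7] az 68.81 turn z 0.0
[415.01835167 364.27991043]
```

View pics/s3.png

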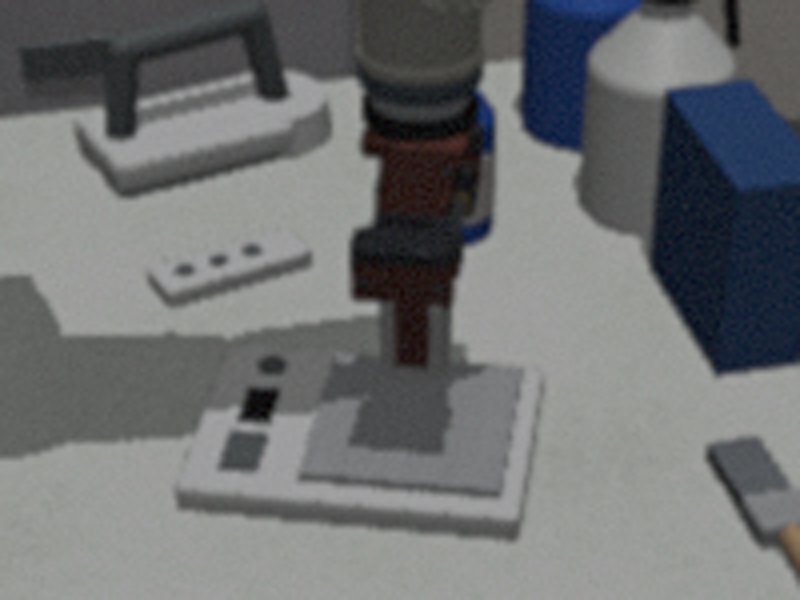

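The picture shows the cup held upright above the plate at (415,340), with the plate centre at about (415,420). The keys are at (243,450) for tare and (272,365) for power. I lower it.

```bash
python3 -m creep '[{"translation":[0,0,10],"angular":[0,0,0],"jaw":0.4},{"translation":[0,0,22],"angular":[0,0,0],"jaw":0.4},{"translation":[0,0,33],"angular":[0,0,0],"jaw":0.4},{"translation":[0,0,40],"angular":[0,0,0],"jaw":0.4},{"translation":[0,0,43],"angular":[0,0,0],"jaw":0.4},{"translation":[0,0,45],"angular":[0,0,0],"jaw":0.4},{"translation":[0,0,46],"angular":[0,0,0],"jaw":0.4},{"translation":[0,0,46],"angular":[0,0,0],"jaw":0.4}]'
```

```text
t: 8.65
ee_pos: [612.7, 152.8, 54.9]
orientation: [0.578, 3.088, 0.0]
ft_force: [0.5, 0.1, 0.0]
width: 50.7
grasp_force: 30.0
```

```bash
python3 -m creep '[{"translation":[0,0,0.3],"angular":[0,0,0],"jaw":0.4},{"translation":[0,0,0.6],"angular":[0,0,0],"jaw":0.4},{"translation":[0,0,0.9],"angular":[0,0,0],"jaw":0.4},{"translation":[0,0,1.0],"angular":[0,0,0],"jaw":0.4},{"translation":[0,0,1.0],"angular":[0,0,0],"jaw":0.4},{"translation":[0,0,1.0],"angular":[0,0,0],"jaw":0.4},{"translation":[0,0,1.0],"angular":[0,0,0],"jaw":0.4},{"translation":[0,0,1.0],"angular":[0,0,0],"jaw":0.4}]'
```

```text
t: 9.65
ee_pos: [612.6, 152.8, 53.8]
orientation: [0.578, 3.088, 0.0]
ft_force: [0.2, 0.6, 2.2]
width: 50.9
grasp_force: 30.0
```

Contact reads about 2 N, so the cup is seated. I open gradually and rise straight up.

```bash
python3 -m creep '[{"translation":[0,0,0],"angular":[0,0,0],"jaw":0.6},{"translation":[0,0,0],"angular":[0,0,0],"jaw":0.7},{"translation":[0,0,0],"angular":[0,0,0],"jaw":0.85},{"translation":[0,0,0],"angular":[0,0,0],"jaw":1},{"translation":[0,0,0],"angular":[0,0,0],"jaw":1},{"translation":[0,0,0],"angular":[0,0,0],"jaw":1},{"translation":[0,0,0],"angular":[0,0,0],"jaw":1},{"translation":[0,0,0],"angular":[0,0,0],"jaw":1}]'; python3 -m creep '[{"translation":[0,0,-8],"angular":[0,0,0],"jaw":1},{"translation":[0,0,-20],"angular":[0,0,0],"jaw":1},{"translation":[0,0,-35],"angular":[0,0,0],"jaw":1},{"translation":[0,0,-50],"angular":[0,0,0],"jaw":1},{"translation":[0,0,-65],"angular":[0,0,0],"jaw":1},{"translation":[0,0,-76],"angular":[0,0,0],"jaw":1},{"translation":[0,0,-80],"angular":[0,0,0],"jaw":1},{"translation":[0,0,-80],"angular":[0,0,0],"jaw":1}]'
python3 - <<'E'
from h import *
shift([488.5,153.2,120],68.8)
E
```

```text
t: 10.65
ee_pos: [612.5, 152.8, 53.7]
orientation: [-0.578, -3.088, 0.0]
ft_force: [-0.3, 0.1, 0.0]
width: 87.7
grasp_force: 0.0
t: 11.65
ee_pos: [612.5, 152.8, 133.8]
orientation: [0.578, 3.088, 0.0]
ft_force: [0.2, -0.6, 0.6]
width: 87.8
grasp_force: 0.0
t 11.65 pos [612.5 152.8 133.8] shift [115.8 -44.4  13.8] az 68.81 turn z 0.0
```

```bash
python3 -m creep '[{"translation":[20,-8,0],"angular":[0,0,0],"jaw":1},{"translation":[50,-19,0],"angular":[0,0,0],"jaw":0.5},{"translation":[85,-33,0],"angular":[0,0,0],"jaw":0},{"translation":[105,-40,0],"angular":[0,0,0],"jaw":0},{"translation":[116,-44.5,0],"angular":[0,0,0],"jaw":0},{"translation":[116,-44.5,20],"angular":[0,0,0],"jaw":0},{"translation":[116,-44.5,50],"angular":[0,0,0],"jaw":0},{"translation":[116,-44.5,70],"angular":[0,0,0],"jaw":0}]'; python3 -m creep '[{"translation":[0,0,10],"angular":[0,0,0],"jaw":0},{"translation":[0,0,20],"angular":[0,0,0],"jaw":0},{"translation":[0,0,23],"angular":[0,0,0],"jaw":0},{"translation":[0,0,23],"angular":[0,0,0],"jaw":0},{"translation":[0,0,23],"angular":[0,0,0],"jaw":0},{"translation":[0,0,23],"angular":[0,0,0],"jaw":0},{"translation":[0,0,23],"angular":[0,0,0],"jaw":0},{"translation":[0,0,23],"angular":[0,0,0],"jaw":0}]'
python3 - <<'E'
from h import *
shift([488.5,153.2,27],68.8)
s=ctrl.get_image("side")
cv2.imwrite("pics/s4.png",cv2.resize(s[120:210,270:390],(800,600),interpolation=2)[...,::-1])
E
```

```text
t: 12.65
ee_pos: [488.4, 153.1, 62.4]
orientation: [-0.578, -3.088, 0.0]
ft_force: [-0.3, 0.3, 0.1]
width: 21.5
grasp_force: 0.0
t: 13.65
ee_pos: [488.3, 153.2, 40.8]
orientation: [0.578, 3.088, 0.0]
ft_force: [-0.6, -0.6, -0.6]
width: 0.1
grasp_force: 0.0
t 13.65 pos [488.3 153.2  40.8] shift [-0.2  0.  13.8] az 68.81 turn z 0.0
```

View pics/s4.png

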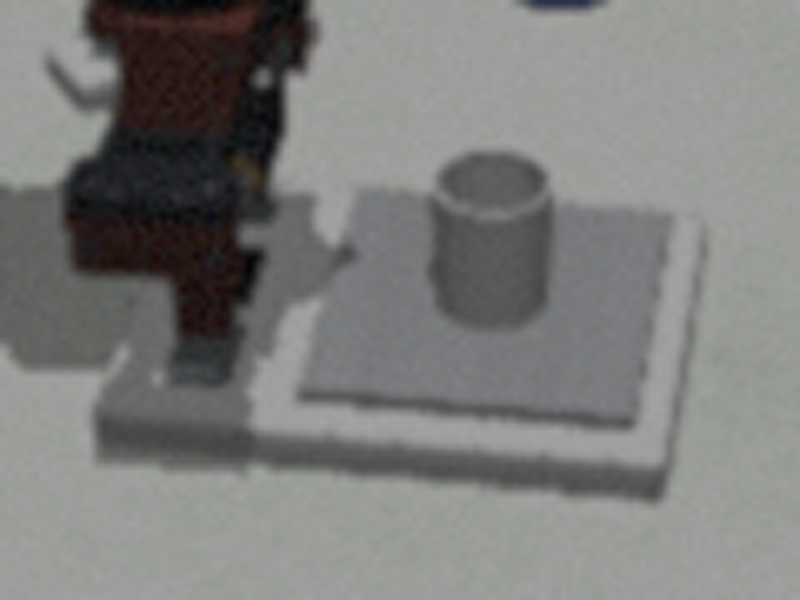

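The cup stands upright at the plate's centre (490,300). The shut fingers are over the tare key (205,365). I approach with a light touch first.

```bash
python3 -m creep '[{"translation":[0,0,5],"angular":[0,0,0],"jaw":0},{"translation":[0,0,9],"angular":[0,0,0],"jaw":0},{"translation":[0,0,11],"angular":[0,0,0],"jaw":0},{"translation":[0,0,12.5],"angular":[0,0,0],"jaw":0},{"translation":[0,0,13.5],"angular":[0,0,0],"jaw":0},{"translation":[0,0,14],"angular":[0,0,0],"jaw":0},{"translation":[0,0,14.3],"angular":[0,0,0],"jaw":0},{"translation":[0,0,14.3],"angular":[0,0,0],"jaw":0}]'
```

```text
t: 14.7
ee_pos: [488.3, 153.2, 26.5]
orientation: [-0.577, -3.088, 0.0]
ft_force: [-0.4, -0.7, 2.9]
width: 0.6
grasp_force: 1.6
```

```bash
python3 -m creep '[{"translation":[0,0,-2],"angular":[0,0,0],"jaw":0},{"translation":[0,0,-2],"angular":[0,0,0],"jaw":0},{"translation":[0,0,0],"angular":[0,0,0],"jaw":0},{"translation":[0,0,0.8],"angular":[0,0,0],"jaw":0},{"translation":[0,0,1.3],"angular":[0,0,0],"jaw":0},{"translation":[0,0,1.3],"angular":[0,0,0],"jaw":0},{"translation":[0,0,1.3],"angular":[0,0,0],"jaw":0},{"translation":[0,0,1.3],"angular":[0,0,0],"jaw":0}]'
```

```text
t: 15.7
ee_pos: [488.6, 153.3, 25.7]
orientation: [0.577, 3.088, 0.0]
ft_force: [-1.6, 0.1, 10.1]
width: 0.5
grasp_force: 5.2
```

That is firm resistance at 10 N, at the stop. I release it and retreat upward.

```bash
python3 -m creep '[{"translation":[0,0,0],"angular":[0,0,0],"jaw":0},{"translation":[0,0,-4],"angular":[0,0,0],"jaw":0},{"translation":[0,0,-15],"angular":[0,0,0],"jaw":0},{"translation":[0,0,-35],"angular":[0,0,0],"jaw":0},{"translation":[0,0,-60],"angular":[0,0,0],"jaw":0},{"translation":[0,0,-90],"angular":[0,0,0],"jaw":0},{"translation":[0,0,-115],"angular":[0,0,0],"jaw":0},{"translation":[0,0,-125],"angular":[0,0,0],"jaw":0}]'
python3 - <<'E'
from h import *
s=ctrl.get_image("side")
cv2.imwrite("pics/s5.png",cv2.resize(s[120:210,270:390],(800,600),interpolation=2)[...,::-1])
E
```

```text
t: 16.7
ee_pos: [488.9, 153.4, 151.7]
orientation: [0.577, 3.086, 0.002]
ft_force: [-0.0, 0.2, -1.4]
width: 0.4
grasp_force: 0.0
```

View pics/s5.png

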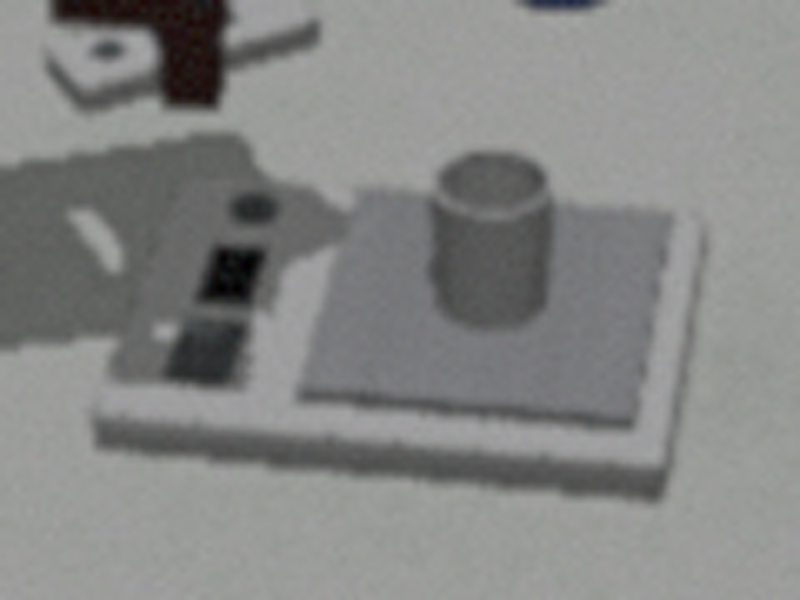

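The cup stands upright at the plate's centre (490,300), and the fingers are clear of the key at (205,350). I hand the job in.

```bash
python3 -c "
from workcell import ctrl
print(ctrl.close_job())"
```

```text
the job is handed in; nothing more can be done
None
```

The measuring cup stands upright in the middle of the plate; the tare key was pressed to its stop at about 10 N for roughly half a second and released, the power key was not touched, and the job was handed in at about 17 s.

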